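# Clamp a glued-up blank in the bench screw press

## Task

Clamp the glued-up wooden blank in the green bench press: slide it on the press bed fully back against the stop, swing the folded crank handle up out of the handwheel until it stands upright and latches, then wind the wheel clockwise (seen from above) until the pressing plate bears hard on the blank and the crank will go no further with a firm push. Leave the blank clamped and the handle standing latched, and do not disturb the other things on the bench.

Things in the scene. Friction and masses are not known exactly. Their poses are not given: they have to be found in the camera images.
- press: green screw press bolted to the bench. Origin on the bench top under the screw axis; +x to its back, z up. Base x -113..+103, 172 wide, 24 high; bed top at z 28; low side rails (x -55..+75) 68 mm apart keep the blank straight; two 24 mm columns at y +-66; crosshead z 112..150, x +-28; steel handwheel above, 148 mm over its rim, rim top at z 178. The wheel stays at its height: only the ram moves.
- stop_face (a point): middle of the front face of the press's back stop, 48 mm above the bench; the back end of the blank must bear on it. It looks along the press's -x.
- blank: loose glued-up blank: a light board on a dark one, 190 x 60 x 40 mm, 0.2 to 0.45 kg. Origin: centre of its underside; long axis x, pointing to the press's back. It lies on the bed under the plate, its front end sticking out towards the operator, 25 to 50 mm short of the stop; 1 to 5 N on its front end slides it.
- blank_center (a point): centre of the blank (half-way along, across and up): 95 mm from each end, 20 mm above the bed plate.
- platen: pressing plate on the ram, 88 x 66 mm with a cork face. Origin: centre of its underside; it starts about 16 mm above the blank. The stiff springs behind it (30 N per mm) close solid after 3 mm, at 90 N.
- wheel_center (a point): point on the wheel's vertical axis, 192 mm above the bench (the height of the handle's pivot).
- wheel (a joint): handwheel angle (rad), starts near 0, grows clockwise seen from above; 1 rad lowers the plate 2.5 mm. Drag about 0.4 N m (9 N at the handle), so it stays where left; pressing adds 0.0025 N m per N, and with the springs closed it goes solid. While the handle is folded, its dog stands between teeth of the lock ring below: the wheel then has only 0.25 rad of play either way.
- crank_handle (a joint): swing of the folding crank handle (rad): 0 flat across the wheel, 1.57 upright (stop at 1.62). Its hinge is stiff (0.07 N m) and holds it. From about 1.0 its dog pushes back a brass spring catch on the hub (up to 0.3 N m, 4 to 6 N on the grip); at about 1.55 this snaps in below the dog: latched, it cannot fold. Let go earlier, it stays short or sinks back.
- handle_pivot (a point): the handle's hinge pin on the wheel, 46 mm from the wheel's axis, 192 mm above the bench; it goes round with the wheel. The hinge line is horizontal, square to the radius through this point.
- handle_grip (a point): middle of the black handle grip, 53 mm from the pivot. The grip is a round sleeve, 22 mm thick, 19 to 88 mm from the pivot, that spins freely on its stem. Folded, it points from the pivot across the wheel's axis to the far side, its centre line 13 mm above the hub and 15 above the spokes; upright, its end is 280 mm above the bench.
- flat_brush: flat paint brush lying flat (261 x 54 x 14), beech handle mm; a bystander. Origin at the centre of its underside.
- masking_tape: roll of cream masking tape lying flat (104 across, 36 high) mm; a bystander. Origin at the centre of its underside.
- tape_measure: yellow tape measure (36 x 84 x 62) mm; a bystander. Origin at the centre of its underside.
- battery_spare: black and green drill battery (67 x 114 x 50) mm; a bystander. Origin at the centre of its underside.
- caliper: digital slide caliper lying flat (76 x 236 x 16) mm; a bystander. Origin at the centre of its underside.
- pencil: red carpenter's pencil (15 x 166 x 10) mm; a bystander. Origin at the centre of its underside.
Mind the look-alikes: they are no part of the job. Of the things that look like the blank, the larger one is meant.

How it is judged:
On the way, in this order (a step that is already met when the one before it is completed fails the run):
1. the blank is fully back against the stop and the crank handle stands latched (in either order) (x of blank_center in the frame of press above -0.0245 m and value of joint crank_handle above 1.42 rad), for 0.2 s.
2. the pressing plate is wound down and bears firmly on the blank (contact force between platen and blank above 45 N), for 0.3 s.
At the end, for the whole second after the job is handed in: The blank is against the stop (within 4.5 mm), the handle still stands latched (over 1.42 rad), the pressing plate bears on the blank with over 45 N by itself and the wheel is at rest (all of step 1 and contact force between platen and blank above 45 N and velocity of joint wheel between -0.05 and 0.05 rad/s); the robot touches nothing.
It fails at once if a thing lying about (brush, tape roll, tape measure, battery, caliper or pencil) is knocked more than 40 mm from its place (distance of any of flat_brush, masking_tape, tape_measure, battery_spare, caliper, pencil from where it was at the start of the episode above 0.04 m).
It also fails if it takes over 72 s, if anything falls off the work surface, if the arm or the gripper's body presses on something with over 40 N, if the wrist force passes 120 N, or if a joint passes its speed limit or range.

## Robot

A 7-joint arm with a two-finger parallel gripper is mounted at the origin on a cart in front of the work surface, level with it; the furniture and walls round the work are solid. World frame = base frame: x ahead of the robot, y to its left, z up, the work surface at z = 0. Lengths are in m, angles in rad, forces in N, time in s.
With the tool pointing down it reaches from about 0.35 to 0.9 m from the base axis. Payload 8.1 kg.
Tool frame: the origin (TCP) lies at the very end of the fingers, on their centre line; the grasp point (between the pads) lies 19 mm behind it; z points along the fingers, y is the line along which they close (so a half turn about z gives the same grasp; the last joint's range is limited). The gripper opens to 92 mm and grips with 3 to 60 N. Pads are 19 mm wide; open, the fingers measure 130 mm over their backs; the gripper's body (75 mm by 190 mm) begins 47 mm behind the grasp point.
Start: joints at [1.016, 0.434, 0.025, 1.573, -0.012, 1.134, -0.075], TCP at [0.273, -0.562, 0.227] pointing down, gripper open.
Joint ranges: [-2.62, 2.62], [-0.44, 2.09], [-1.27, 1.32], [0.08, 2.57], [-1.32, 4.46], [0.12, 2], [-2.74, 2.74]. Speed limits (rad/s): [2.22, 2.22, 3.01, 3.01, 3.14, 3.14, 3.14].

## Interface

Orientations are given as a rotation vector (axis times angle).
In Python, from cell import arm gives the robot as it stands.
- The arm moves only by the tool jog_arm, never from a script. Its argument "rows" is a list of rows, each a list of 3 entries, a list of its own where there are three numbers: the shift along the world's x, y, z in cm, then the turn, a rotation vector about the world's x, y, z in degrees, then the opening, from 0 (shut) to 1 (fully open). A call has 1 to 8 rows; each row is the pose to reach, as a shift and turn from the pose commanded when the call began; what a row does not reach only later rows make up. A row lasts 1/8 s, in which the tool goes at most 62.5 mm and 10.7 degrees, less where a joint would pass 70% of its speed; a pose out of reach is approached as far as the arm can. A call with a gripper value outside its range is refused whole. The fingers move at their own pace and stop on an object; "newtons" is the grip in N (left out, the last holds). Time passes only in rows, so rows that repeat a pose let the fingers close. It gives the time, the measured TCP pose, the force, the opening and the grip force at its end, in the units of the state.
- arm.observe(): the state, without advancing time (a new reading comes with each control period).
- arm.get_image(name): name is "scene" or "top" or "wrist"; returns a dict with "img" (384x512x3 uint8, red, green, blue), "depth" (384x512 float32, m along the optical axis (not along the pixel's ray), 0 where there is no reading), "fx", "fy", "cx", "cy" (pixels), "rvec" (rotation vector, rad) and "tvec" (3), from world to camera coordinates, as OpenCV has them; the wrist camera has in their place "mount" (4x4, takes a point from camera to tool coordinates, whose origin is the TCP and whose axes are the flange's). Camera axes: x right, y down, z forward; pixel columns grow to the right and rows downward; lengths in m; the calibration is good to about 2 mm. A picture is of the moment at which its call begins: read the wrist's pose just before it.
- arm.sign_off(): hands the job in; it is judged then, once.
The state is a dict: "clock": time; "joints": joint angles; "dq": joint speeds; "joint_efforts": joint torques, N m; "position": TCP position; "ee_rot": TCP orientation; "force": force on the tool from outside, world axes, zero at the start; "ft_torque": the same for the moment, N m; "width": opening from 0.0 (shut) to 1.0 (fully open); "gripper_force": force on a finger pad.
Only numpy, scipy, OpenCV 4.12 (cv2) and the standard library are available. Lean on these libraries where they do the work, as an engineer would, in place of code of your own. Each camera call takes 0.05 s, during which the arm holds its last target. There are 200 camera calls.

## Working session

There is one attempt and no reset: what is moved stays moved. The work goes in short steps, Python scripts to look and compute and a tool call to move; the robot and the scene stay as the last step left them, time stands still between calls to the robot, and variables do not carry over. Pictures are saved under pics/ and viewed, at most 10 in all, crops included, and the job is handed in when it is done.

Besides the shell and the picture viewer there is one more tool, called after "Request:" as name([rows], argument=value, ...), one row to a line, values as JSON. jog_arm: Moves the arm, as the interface text tells. Its arguments: {"type":"object","properties":{"rows":{"type":"array","items":{"type":"array"}},"newtons":{"type":"number"}},"required":["rows"]}

```bash
mkdir -p pics; ls; cat > h.py <<'E'
import numpy as np, cv2
from cell import arm
def save(n,f):
    d=arm.get_image(n); np.savez('pics/'+f+'.npz',**d)
    cv2.imwrite('pics/'+f+'.png',d['img'][:,:,::-1]); return d
def cam(d):
    R=cv2.Rodrigues(np.array(d['rvec'],float))[0]; return R,np.array(d['tvec'],float).ravel()
def pts(d):
    "world xyz per pixel from depth"
    R,t=cam(d); h,w=d['depth'].shape; u,v=np.meshgrid(np.arange(w),np.arange(h)); z=d['depth']
    p=np.stack([(u-d['cx'])/d['fx']*z,(v-d['cy'])/d['fy']*z,z],-1)
    return (p-t)@R
E
python3 - <<'E'
from h import *
a=save('scene','s0');b=save('top','t0')
cv2.imwrite('pics/both.png',cv2.resize(np.hstack([a['img'],b['img']])[:,:,::-1],(800,300)))
for d in(a,b):
    R,t=cam(d);print(-R.T@t,d['fx'])
print(arm.observe())
E
```

```text
pics
[-0.65031646 -0.83287823  0.77215117] 385.25586070392615
[ 3.53202724e-01 -4.54127535e-04  1.35483882e+00] 390.32214072862865
{'clock': 0.1, 'joints': array([ 1.0163783 ,  0.43519202,  0.02494197,  1.57397178, -0.01157571,
        1.13400862, -0.07507165]), 'dq': array([-1.23947328e-03, -1.64977270e-03,  2.61302163e-05, -3.44026166e-03,
       -6.41105218e-04, -3.19153333e-04, -1.86582916e-03]), 'joint_efforts': array([ 3.51867515e-03, -6.69125533e+01,  9.88210849e-01, -3.15147972e+01,
       -6.05961727e-02,  3.74296855e-02,  2.19382144e-05]), 'position': array([ 0.27264351, -0.56190041,  0.22601232]), 'ee_rot': array([-3.06044187e+00, -7.03385307e-01,  7.16525213e-04]), 'force': array([ 0.13909762,  0.95511123, -0.32930031]), 'ft_torque': array([-0.00567621, -0.06488703,  0.04476809]), 'gripper_force': 0.0, 'width': 0.9984622788597194}
```

View pics/s0.png

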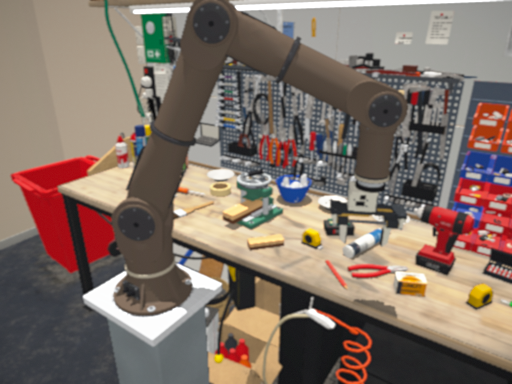

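View pics/t0.png

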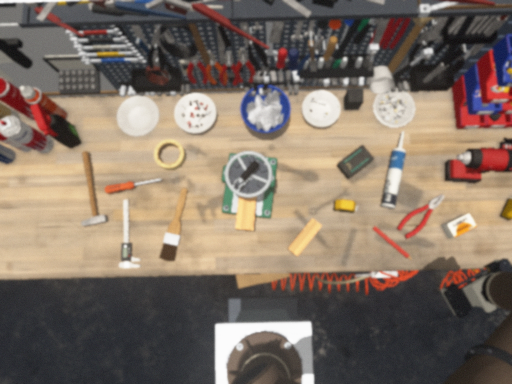

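The scene view shows the green press at about (258,200), with a pale blank sticking out at (240,211) and a loose decoy block at (266,241). In the top view the press is at (250,185) with the handwheel at (250,175) and the black grip near (247,172). The blank's front end is at (245,213), between the rails. The smaller look-alike lies loose at (305,237). I choose the one in the press.

```bash
python3 - <<'E'
from h import *
d=dict(np.load('pics/t0.npz')); P=pts(d); img=d['img']
c=img[130:250,190:320,::-1]; cv2.imwrite('pics/crop.png',cv2.resize(c,None,fx=5,fy=5,interpolation=cv2.INTER_CUBIC)[:600,:])
hsv=cv2.cvtColor(img,cv2.COLOR_RGB2HSV)
x,y,z=P[...,0],P[...,1],P[...,2]
reg=np.zeros(z.shape,bool); reg[135:245,200:300]=1
g=reg&(hsv[...,0]>55)&(hsv[...,0]<95)&(hsv[...,1]>90)
def rect(m,n):
    q=P[m][:,:2].astype(np.float32); r=cv2.minAreaRect(q); print(n,m.sum(),r,np.median(z[m]))
rect(g&(z>0.012)&(z<0.036),'base')
b=reg&(z>0.055)&(z<0.08); rect(b,'blank'); 
n,l,s,ce=cv2.connectedComponentsWithStats(b.astype(np.uint8));
for i in range(1,n):
    if s[i,4]>30: rect(l==i,'comp%d %s'%(i,ce[i]))
w=reg&(z>0.165)&(z<0.185); rect(w,'wheel'); q=P[w][:,:2]; print(cv2.minEnclosingCircle(q.astype(np.float32)))
k=reg&(z>0.187)&(z<0.23); rect(k,'handle')
k2=reg&(img.max(2)<60)&(z>.17); rect(k2,'dark')
E
```

```text
base 149 ((0.6143191456794739, 0.035839155316352844), (0.15881553292274475, 0.15040768682956696), 82.33358001708984) 0.02350722841490071
blank 612 ((0.5820209383964539, 0.03826756775379181), (0.07578977197408676, 0.24978962540626526), 82.90830993652344) 0.06752290704659304
comp3 [245.93624161 212.61577181] 596 ((0.5140512585639954, 0.04763209447264671), (0.06011587753891945, 0.11271722614765167), 83.59569549560547) 0.06754340508018737
wheel 840 ((0.6205106973648071, 0.03363899886608124), (0.1459342986345291, 0.14411859214305878), 88.89710235595703) 0.1746424803843406
((0.6214573383331299, 0.03387708216905594), 0.07411053031682968)
handle 234 ((0.6145992279052734, 0.03554472699761391), (0.030139513313770294, 0.09856255352497101), 43.609867095947266) 0.20405270329796532
dark 39 ((0.4997237026691437, 0.022026941180229187), (0.29402849078178406, 0.03797969967126846), 1.3628519773483276) 0.20734268573306622
```

View pics/crop.png

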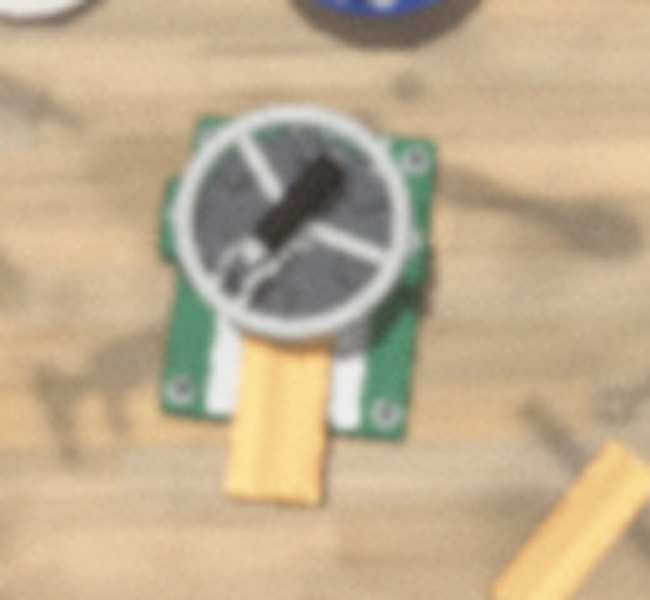

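The crop confirms the choice: the pale board is between the white bed strips, and the small block lies off to the right. The wheel's centre is at about (0.621, 0.034), press yaw is about -6.7°, and the blank's front end is at about (0.458, 0.054). That leaves about 47 mm to the stop. The hinge is on the operator's left and the grip points to the back right. I'll move in front of the blank with the fingers shut.

Request:
jog_arm([
  [[3, 5.5, 0], [0, 0, -5], 0],
  [[6, 11, 0], [0, 0, -10], 0],
  [[9, 16.5, 0], [0, 0, -15], 0],
  [[11, 22, 0], [0, 0, -20], 0],
  [[12, 28, 0], [0, 0, -25], 0],
  [[12, 34, 0], [0, 0, -30], 0],
  [[12, 40, 0], [0, 0, -32.7], 0],
  [[12, 45.5, 0], [0, 0, -32.7], 0],
], newtons=20)

```text
clock: 1.1
position: [0.3924, -0.1052, 0.2267]
ee_rot: [3.136, -0.187, -0.0]
force: [1.9, -0.3, -0.7]
width: 0.176
gripper_force: 0.0
```

Request:
jog_arm([
  [[0, 4, 0], [0, 0, 0], 0],
  [[0, 8, 0], [0, -6, 0], 0],
  [[0, 12, 0], [0, -12, 0], 0],
  [[0, 15, -3], [0, -18, 0], 0],
  [[0, 17, -6], [0, -24, 0], 0],
  [[0, 17, -10], [0, -25, 0], 0],
  [[0, 17, -10], [0, -25, 0], 0],
])

```text
clock: 1.98
position: [0.3987, 0.0492, 0.1497]
ee_rot: [-3.049, 0.19, -0.642]
force: [1.0, -0.1, 0.7]
width: 0.006
gripper_force: 0.0
```

Request:
jog_arm([
  [[0, 0, 0], [0, 0, 0], 0],
  [[0, 0, 0], [0, 0, 0], 0],
])

```text
clock: 2.22
position: [0.3996, 0.0502, 0.1509]
ee_rot: [-3.049, 0.188, -0.643]
force: [0.2, 0.6, 0.9]
width: 0.004
gripper_force: 0.0
```

```bash
python3 - <<'E'
from h import *
from scipy.spatial.transform import Rotation as R
o=arm.observe(); print(o['joints'].round(3)); print(R.from_rotvec(o['ee_rot']).as_matrix().round(3))
E
```

```text
[-0.312 -0.011 -0.102  2.5    0.562  0.316 -2.615]
[[ 0.908 -0.113  0.404]
 [-0.122 -0.993 -0.005]
 [ 0.401 -0.045 -0.915]]
```

Request:
jog_arm([
  [[0, 0, 0], [0, 6, 0], 0],
  [[0, 0, 0], [0, 12, 0], 0],
  [[0, 0, -1], [0, 16, 0], 0],
  [[0, 0, -3], [0, 16, 0], 0],
  [[0, 0, -3], [0, 16, 0], 0],
])

```text
clock: 2.85
position: [0.399, 0.0489, 0.12]
ee_rot: [-3.125, 0.196, -0.21]
force: [-0.0, 0.2, 0.5]
width: 0.006
gripper_force: 0.0
```

```bash
python3 - <<'E'
from h import *
from scipy.spatial.transform import Rotation as R
o=arm.observe(); print(o['joints'].round(3),o['position']); print(R.from_rotvec(o['ee_rot']).as_matrix().round(3))
E
```

```text
[-0.269  0.154 -0.029  2.32   0.094  0.543 -2.072] [0.39895792 0.04890184 0.12003731]
[[ 0.983 -0.124  0.133]
 [-0.125 -0.992 -0.005]
 [ 0.133 -0.012 -0.991]]
```

Request:
jog_arm([
  [[0.5, 0.5, -3], [0, 0, 0], 0],
  [[1, 1, -6], [0, 0, 0], 0],
  [[2, 1, -7.5], [0, 0, 0], 0],
  [[2.5, 1, -7.5], [0, 0, 0], 0],
  [[3, 0.95, -7.5], [0, 0, 0], 0],
  [[3.5, 0.9, -7.5], [0, 0, 0], 0],
  [[4, 0.85, -7.5], [0, 0, 0], 0],
  [[4.5, 0.8, -7.5], [0, 0, 0], 0],
])

```text
clock: 3.85
position: [0.4448, 0.0578, 0.0458]
ee_rot: [-3.125, 0.192, -0.214]
force: [-0.8, 0.4, 0.3]
width: 0.003
gripper_force: 0.0
```

Request:
jog_arm([
  [[0.5, -0.06, 0], [0, 0, 0], 0],
  [[1, -0.12, 0], [0, 0, 0], 0],
  [[1.5, -0.18, 0], [0, 0, 0], 0],
  [[2, -0.24, 0], [0, 0, 0], 0],
  [[2.5, -0.3, 0], [0, 0, 0], 0],
  [[3, -0.36, 0], [0, 0, 0], 0],
  [[3.5, -0.42, 0], [0, 0, 0], 0],
  [[4, -0.47, 0], [0, 0, 0], 0],
])

```text
clock: 4.85
position: [0.4848, 0.053, 0.0455]
ee_rot: [-3.125, 0.193, -0.213]
force: [-2.0, 0.3, -0.3]
width: 0.007
gripper_force: 0.8
```

Request:
jog_arm([
  [[0.4, -0.05, 0], [0, 0, 0], 0],
  [[0.8, -0.1, 0], [0, 0, 0], 0],
  [[1.0, -0.12, 0], [0, 0, 0], 0],
  [[1.2, -0.14, 0], [0, 0, 0], 0],
])

```text
clock: 5.35
position: [0.4955, 0.0517, 0.0453]
ee_rot: [-3.126, 0.192, -0.211]
force: [-8.6, 1.2, 6.1]
width: 0.005
gripper_force: 4.3
```

Request:
jog_arm([
  [[0.1, -0.01, 0], [0, 0, 0], 0],
  [[0.2, -0.02, 0], [0, 0, 0], 0],
  [[0.3, -0.03, 0], [0, 0, 0], 0],
  [[0.3, -0.03, 0], [0, 0, 0], 0],
])

```text
clock: 5.85
position: [0.4956, 0.0516, 0.0447]
ee_rot: [-3.127, 0.191, -0.204]
force: [-14.7, 3.2, 10.3]
width: 0.005
gripper_force: 7.0
```

Request:
jog_arm([
  [[-3, 0.4, 0], [0, 0, 0], 0],
  [[-6, 0.7, 1], [0, 0, 0], 0],
  [[-7, 0.8, 6], [0, 7.6, 0], 0],
  [[-7, 0.8, 12], [0, 7.6, 0], 0],
  [[-7, 0.8, 18], [0, 7.6, 0], 0],
  [[-7, 0.8, 24], [0, 7.6, 0], 0],
  [[-5, 0, 30], [0, 7.6, 0], 0],
  [[-2, 0, 35], [0, 7.6, 0], 0],
])

```text
clock: 6.85
position: [0.4799, 0.0507, 0.3989]
ee_rot: [3.131, -0.193, 0.011]
force: [1.2, -0.0, -0.4]
width: 0.002
gripper_force: 0.0
```

Request:
jog_arm([
  [[3, 0, 0], [0, 0, 10], 0],
  [[6, 0, 0], [0, 0, 20], 0],
  [[8, -1, 0], [0, 0, 30], 0],
  [[8, -1, 0], [0, 0, 40], 0.3],
  [[8, -1, 0], [0, 0, 50], 0.6],
  [[8, -1, 0], [0, 0, 60], 0.6],
  [[8, -1, 0], [0, 0, 70], 0.6],
  [[8, -1, 0], [0, 0, 80], 0.6],
])

```text
clock: 7.85
position: [0.5597, 0.0413, 0.3957]
ee_rot: [2.519, 1.874, 0.011]
force: [0.2, 0.9, 0.6]
width: 0.501
gripper_force: 0.0
```

Request:
jog_arm([
  [[0, 0, 0], [0, 0, 10], 0.6],
  [[0, 0, 0], [0, 0, 20], 0.6],
  [[0, 0, 0], [0, 0, 30], 0.6],
  [[0, 0, 0], [0, 0, 40], 0.6],
  [[0, 0, 0], [0, 0, 50], 0.6],
  [[0, 0, 0], [0, 0, 60], 0.6],
  [[0, 0, 0], [0, 0, 61], 0.6],
])

```text
clock: 8.72
position: [0.5597, 0.0412, 0.3956]
ee_rot: [-1.229, -2.89, -0.01]
force: [0.2, -0.2, 0.1]
width: 0.602
gripper_force: 0.0
```

```bash
cat >> h.py <<'E'
from scipy.spatial.transform import Rotation as Rot
def wpts(f):
    o=arm.observe(); d=save('wrist',f); z=d['depth']; h,w=z.shape; u,v=np.meshgrid(np.arange(w),np.arange(h))
    p=np.stack([(u-d['cx'])/d['fx']*z,(v-d['cy'])/d['fy']*z,z],-1); M=d['mount']
    return d,(p@M[:3,:3].T+M[:3,3])@Rot.from_rotvec(o['ee_rot']).as_matrix().T+o['position']
E
python3 - <<'E'
from h import *
o=arm.observe(); print(o['joints'].round(3),o['position']); print(Rot.from_rotvec(o['ee_rot']).as_matrix().round(3))
d,P=wpts('w1'); print(d['mount'].round(3)); np.save('pics/w1P.npy',P)
z=P[...,2]; img=d['img']
m=(abs(P[...,0]-.621)<.1)&(abs(P[...,1]-.034)<.1)
w=m&(abs(z-.176)<.008);q=P[w][:,:2].astype(np.float32); print('wheel',cv2.minEnclosingCircle(q))
k=m&(z>.185)&(z<.22); c,s,a=cv2.minAreaRect(P[k][:,:2].astype(np.float32)); print('handle',k.sum(),c,s,a,np.percentile(z[k],[5,50,95]))
kb=k&(img.max(2)<80); print('black',kb.sum(),cv2.minAreaRect(P[kb][:,:2].astype(np.float32)),np.percentile(z[kb],[5,50,95]))
E
```

```text
[ 0.116  0.27  -0.377  1.418  0.093  1.47   0.509] [0.55969656 0.04121664 0.39563601]
[[-0.694  0.72   0.002]
 [ 0.72   0.694  0.006]
 [ 0.003  0.006 -1.   ]]
[[-0.001 -0.958 -0.286  0.077]
 [ 1.    -0.001 -0.     0.   ]
 [-0.    -0.286  0.958 -0.158]
 [ 0.     0.     0.     1.   ]]
wheel ((0.6202211380004883, 0.03491027280688286), 0.07398837804794312)
handle 1087 (0.6137740015983582, 0.03820032253861427) (0.03041379339993, 0.09857463091611862) 44.10340118408203 [0.19561249 0.20434307 0.21146389]
black 655 ((0.62373948097229, 0.03158484771847725), (0.020986828953027725, 0.06593424081802368), 45.37899398803711) [0.20107428 0.20701909 0.21189221]
```

```bash
python3 - <<'E'
from h import *
P=np.load('pics/w1P.npy'); img=cv2.imread('pics/w1.png'); z=P[...,2]
dd=np.array([.708,-.706]); n=np.array([.706,.708]); r=P[...,:2]-[.6205,.0343]
s=r@dd; t=r@n
m=(abs(s)<.07)&(z>.185)&(z<.23)&(abs(t)<.03)
for a in np.arange(-.06,.06,.01):
    k=m&(s>=a)&(s<a+.01)
    if k.sum()>5: print(a.round(3),k.sum(),np.percentile(z[k],95).round(4),np.percentile(t[k],[2,98]).round(4),img[k].mean().round(0))
cv2.imwrite('pics/w1c.png',img)
E
```

```text
-0.06 103 0.1994 [-0.0151  0.0108] 107.0
-0.05 148 0.2007 [-0.0165  0.0126] 107.0
-0.04 90 0.2019 [-0.0129  0.0098] 131.0
-0.03 111 0.205 [-0.0109  0.0082] 67.0
-0.02 114 0.2071 [-0.011  0.01 ] 60.0
-0.01 108 0.209 [-0.01    0.0094] 58.0
0.0 113 0.2104 [-0.01    0.0114] 59.0
0.01 113 0.2114 [-0.01   0.011] 65.0
0.02 98 0.2128 [-0.0099  0.0109] 65.0
0.03 75 0.2123 [-0.0086  0.0112] 76.0
0.04 14 0.2097 [-0.0041  0.0069] 154.0
```

View pics/w1c.png

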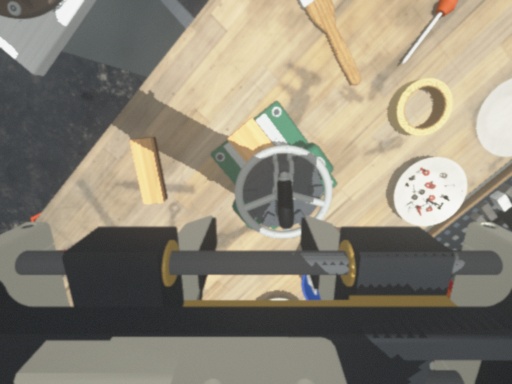

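The wrist view shows the folded black grip at (285,203) across the wheel, between the finger tips, with its hinge at (284,155). It is raised by about 0.1 rad and points to world azimuth -45°. I'll pinch it near its free end.

Request:
jog_arm([
  [[4, -1.3, -4], [0, 0, 1], 0.6],
  [[8, -2.6, -7], [0, 0, 1], 0.6],
  [[8, -2.6, -12], [0, 0, 1], 0.6],
  [[8, -2.6, -16], [0, 0, 1], 0.6],
  [[8, -2.6, -19], [0, 0, 1], 0.6],
  [[8, -2.6, -20.8], [0, 0, 1], 0.6],
  [[8, -2.6, -20.8], [0, 0, 1], 0.6],
  [[8, -2.6, -20.8], [0, 0, 1], 0.6],
])

```text
clock: 9.78
position: [0.6403, 0.0156, 0.1889]
ee_rot: [1.204, 2.901, 0.011]
force: [-0.4, -1.1, 0.5]
width: 0.602
gripper_force: 0.0
```

Request:
jog_arm([
  [[0, 0, 0], [0, 0, 0], 0.1],
  [[0, 0, 0], [0, 0, 0], 0.1],
  [[0, 0, 0], [0, 0, 0], 0.1],
  [[0, 0, 0], [0, 0, 0], 0.1],
  [[0, 0, 0], [0, 0, 0], 0.1],
  [[0, 0, 0], [0, 0, 0], 0.1],
], newtons=25)

```text
clock: 10.52
position: [0.64, 0.0158, 0.1878]
ee_rot: [-1.202, -2.902, -0.011]
force: [3.7, 1.6, -0.1]
width: 0.234
gripper_force: 24.9
```

Request:
jog_arm([
  [[-0.1, 0.1, 0.85], [0, 0, 0], 0.1],
  [[-0.28, 0.28, 1.71], [0, 0, 0], 0.1],
  [[-0.55, 0.55, 2.55], [0, 0, 0], 0.1],
  [[-0.88, 0.88, 3.34], [0, 0, 0], 0.1],
  [[-1.3, 1.3, 4.05], [0, 0, 0], 0.1],
  [[-1.74, 1.74, 4.71], [0, 0, 0], 0.1],
  [[-2.27, 2.27, 5.25], [0, 0, 0], 0.1],
  [[-2.81, 2.81, 5.74], [0, 0, 0], 0.1],
])

```text
clock: 11.52
position: [0.6108, 0.0428, 0.245]
ee_rot: [-1.204, -2.9, -0.007]
force: [3.7, -2.3, -7.0]
width: 0.233
gripper_force: 24.9
```

Request:
jog_arm([
  [[-0.45, 0.45, 0.3], [0, 0, 0], 0.1],
  [[-0.97, 0.97, 0.54], [0, 0, 0], 0.1],
  [[-1.35, 1.35, 0.67], [0, 0, 0], 0.1],
  [[-1.73, 1.73, 0.75], [0, 0, 0], 0.1],
  [[-2.1, 2.1, 0.78], [0, 0, 0], 0.1],
  [[-2.5, 2.5, 0.8], [0, 0, 0], 0.1],
  [[-2.9, 2.9, 0.78], [0, 0, 0], 0.1],
  [[-2.9, 2.9, 0.78], [0, 0, 0], 0.1],
], newtons=40)

```text
clock: 12.52
position: [0.5826, 0.0702, 0.2544]
ee_rot: [1.206, 2.899, 0.007]
force: [-1.6, -6.7, 7.6]
width: 0.21
gripper_force: 39.5
```

```bash
python3 - <<'E'
from h import *
o=arm.observe();print(o['joints'].round(3))
d=save('top','t2'); P=pts(d);z=P[...,2]
save('scene','s2'); d,P=wpts('w2')
E
python3 -c "
import cv2,numpy as np
a=cv2.imread('pics/s2.png')[130:240,200:400];b=cv2.imread('pics/t2.png')[130:240,180:330];c=cv2.imread('pics/w2.png')
cv2.imwrite('pics/m2.png',np.vstack([np.hstack([cv2.resize(a,(400,220)),cv2.resize(b,(300,220))]),cv2.resize(c,(700,380))[:]]))"
```

```text
[ 0.064  0.381 -0.379  1.608  0.147  1.177  0.436]
```

View pics/m2.png

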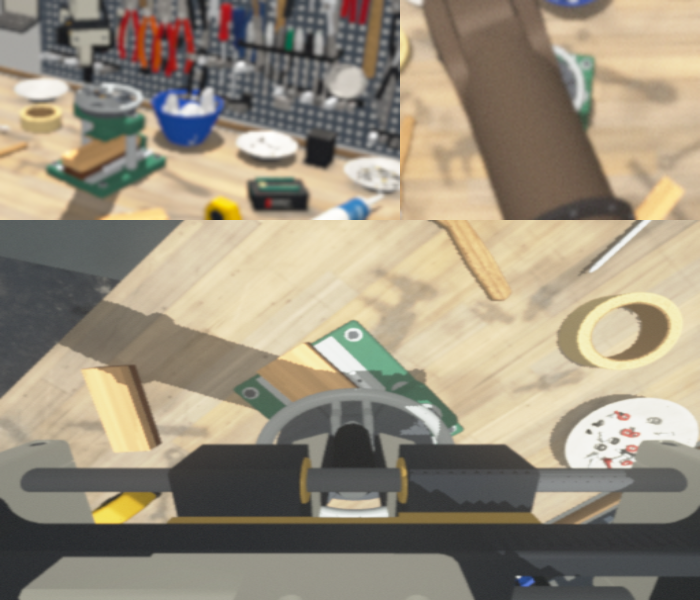

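Request:
jog_arm([
  [[0.4, -0.4, 0], [0, 0, 0], 0.1],
  [[0.7, -0.7, 0], [0, 0, 0], 0.1],
  [[1.0, -1.0, 0], [0, 0, 0], 0.1],
  [[1.2, -1.2, 0], [0, 0, 0], 0.1],
  [[1.2, -1.2, 0], [0, 0, 0], 0.1],
])

```text
clock: 13.3
position: [0.5935, 0.0607, 0.2529]
ee_rot: [-1.202, -2.9, -0.009]
force: [0.3, -0.1, -0.3]
width: 0.126
gripper_force: 0.0
```

Request:
jog_arm([
  [[0, 0, 0], [0, 0, 0], 0.6],
  [[0, 0, 0], [0, 0, 0], 0.6],
  [[0, 0, 0], [0, 0, 0], 0.6],
  [[0, 0, 5], [0, 0, 0], 0.6],
  [[0, 0, 10], [0, 0, 0], 0.6],
  [[0, 0, 14], [0, 0, 0], 0.6],
  [[0, 0, 14], [0, 0, 0], 0.6],
])

```text
clock: 14.18
position: [0.5956, 0.0611, 0.3963]
ee_rot: [1.201, 2.899, 0.015]
force: [-0.2, -0.3, -0.5]
width: 0.6
gripper_force: 0.0
```

```bash
python3 - <<'E'
from h import *
d,P=wpts('w3'); img=d['img']; z=P[...,2]
dd=np.array([.708,-.706]); n=np.array([.706,.708]); r=P[...,:2]-[.6205,.0343]; s=r@dd; t=r@n
m=(abs(s)<.09)&(z>.188)&(z<.3)&(abs(t)<.08)&(img.max(2)<110)
print(m.sum())
for a in np.arange(.19,.3,.01):
    k=m&(z>=a)&(z<a+.01)
    if k.sum()>5: print(a.round(3),k.sum(),np.percentile(s[k],[5,50,95]).round(4),np.percentile(t[k],[5,50,95]).round(4))
E
```

```text
828
0.19 59 [-0.0545 -0.0499 -0.0436] [-0.0159 -0.0049  0.0054]
0.2 14 [-0.0493 -0.0475 -0.0432] [-0.0081 -0.0002  0.0037]
0.21 64 [-0.0436 -0.0411 -0.0328] [-0.0113 -0.0021  0.0082]
0.22 100 [-0.0406 -0.0362 -0.0296] [-0.01   -0.0009  0.0081]
0.23 105 [-0.0344 -0.0308 -0.0245] [-0.0106 -0.0009  0.009 ]
0.24 122 [-0.029  -0.0249 -0.0187] [-0.0106 -0.0009  0.0089]
0.25 137 [-0.0232 -0.019  -0.0107] [-0.0104  0.0002  0.0098]
0.26 221 [-0.0167 -0.0105 -0.0024] [-0.0091  0.0002  0.0083]
0.27 6 [-0.0099 -0.0087 -0.0056] [-0.0027 -0.0004  0.0013]
```

View pics/w3.png

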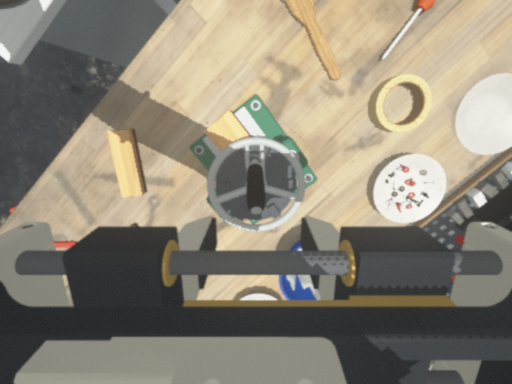

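The wrist view shows the grip at (256,187), still leaning inward at about 1.05 rad. The pads slipped off when the catch resisted. I'll push it upright with shut fingers from its inner side.

Request:
jog_arm([
  [[3, -3, 0], [0, 0, 0], 0],
  [[5.6, -5.8, 0], [0, 0, 0], 0],
  [[5.6, -5.8, -5], [0, 0, 0], 0],
  [[5.6, -5.8, -10], [0, 0, 0], 0],
  [[5.6, -5.8, -14], [0, 0, 0], 0],
  [[5.6, -5.8, -16], [0, 0, 0], 0],
  [[5.6, -5.8, -16], [0, 0, 0], 0],
])

```text
clock: 15.1
position: [0.6485, 0.0022, 0.2296]
ee_rot: [-1.2, -2.896, -0.006]
force: [-0.2, -0.9, 0.4]
width: 0.005
gripper_force: 0.0
```

Request:
jog_arm([
  [[-0.7, 0.7, 0], [0, 0, 0], 0],
  [[-1.4, 1.4, 0], [0, 0, 0], 0],
  [[-2.1, 2.1, 0], [0, 0, 0], 0],
  [[-2.7, 2.7, 0], [0, 0, 0], 0],
  [[-3.2, 3.2, 0], [0, 0, 0], 0],
  [[-3.6, 3.6, 0], [0, 0, 0], 0],
  [[-3.9, 3.9, 0], [0, 0, 0], 0],
  [[-4.2, 4.2, 0], [0, 0, 0], 0],
])

```text
clock: 16.1
position: [0.6098, 0.0436, 0.2347]
ee_rot: [1.204, 2.898, 0.011]
force: [3.4, -2.9, 4.7]
width: 0.005
gripper_force: 2.5
```

Request:
jog_arm([
  [[-0.3, 0.3, 0], [0, 0, 0], 0],
  [[-0.6, 0.6, 0], [0, 0, 0], 0],
  [[-0.8, 0.8, 0], [0, 0, 0], 0],
  [[-1.0, 1.0, 0], [0, 0, 0], 0],
  [[-1.15, 1.15, 0], [0, 0, 0], 0],
  [[-1.3, 1.3, 0], [0, 0, 0], 0],
])

```text
clock: 16.85
position: [0.5987, 0.0529, 0.2332]
ee_rot: [1.207, 2.894, 0.007]
force: [15.6, -13.9, -1.7]
width: 0.004
gripper_force: 10.0
```

Request:
jog_arm([
  [[2, -2, 0], [0, 0, 0], 0],
  [[3, -3, 3], [0, 0, 0], 0],
  [[3, -3, 8], [0, 0, 0], 0.6],
  [[1, -1, 13], [0, 0, 0], 0.6],
  [[-1, 1, 16], [0, 0, 0], 0.6],
  [[-1, 1, 16], [0, 0, 0], 0.6],
])

```text
clock: 17.6
position: [0.5846, 0.0707, 0.3957]
ee_rot: [1.196, 2.903, 0.015]
force: [0.3, -0.1, -0.6]
width: 0.392
gripper_force: 0.0
```

```bash
cat >look.py <<'E'
from h import *
import sys
d,P=wpts(sys.argv[1]); img=d['img']; z=P[...,2]
dd=np.array([.708,-.706]); n=np.array([.706,.708]); r=P[...,:2]-[.6205,.0343]; s=r@dd; t=r@n
m=(np.hypot(s,t)<.09)&(z>.188)&(z<.3)&(img.max(2)<110)
for a in np.arange(.19,.3,.01):
    k=m&(z>=a)&(z<a+.01)
    if k.sum()>5: print(a.round(3),k.sum(),np.percentile(s[k],[5,50,95]).round(4),np.percentile(t[k],[5,50,95]).round(4),P[k].mean(0).round(4))
E
python3 look.py w4; python3 -c "
from h import *;print(arm.observe()['joints'].round(3))"
```

```text
0.19 48 [-0.0545 -0.0489 -0.0407] [-0.0158  0.0028  0.0132] [0.5863 0.0686 0.196 ]
0.21 9 [-0.0579 -0.0569 -0.0553] [-0.0066 -0.0019  0.0053] [0.5794 0.0737 0.2164]
0.22 12 [-0.0588 -0.0576 -0.0546] [-0.0089 -0.      0.0062] [0.5795 0.0741 0.2249]
0.23 18 [-0.0598 -0.0584 -0.0549] [-0.0095 -0.0013  0.0068] [0.5786 0.0743 0.2351]
0.24 17 [-0.0604 -0.0588 -0.0563] [-0.0093 -0.0019  0.0067] [0.5779 0.0746 0.2456]
0.25 28 [-0.0608 -0.0592 -0.0548] [-0.0107 -0.0024  0.0081] [0.5779 0.0746 0.2553]
0.26 40 [-0.0611 -0.0597 -0.0538] [-0.011  -0.0007  0.0081] [0.578  0.0749 0.2659]
0.27 180 [-0.0601 -0.0547 -0.0429] [-0.0105 -0.0018  0.0069] [0.5815 0.0707 0.2766]
[ 0.062  0.32  -0.378  1.355  0.111  1.484  0.479]
```

Request:
jog_arm([
  [[0, -0.25, 0], [0, 0, 0], 0.6],
  [[0, -0.25, -5], [0, 0, 0], 0.6],
  [[0, -0.25, -10], [0, 0, 0], 0.6],
  [[0, -0.25, -13], [0, 0, 0], 0.6],
  [[0, -0.25, -15.8], [0, 0, 0], 0.6],
  [[0, -0.25, -15.8], [0, 0, 0], 0.6],
])

```text
clock: 18.4
position: [0.5836, 0.0634, 0.2313]
ee_rot: [-1.202, -2.895, -0.004]
force: [-0.9, -0.6, -0.0]
width: 0.6
gripper_force: 0.0
```

Request:
jog_arm([
  [[0, 0, 0], [0, 0, 0], 0.1],
  [[0, 0, 0], [0, 0, 0], 0.1],
  [[0, 0, 0], [0, 0, 0], 0.1],
  [[0, 0, 0], [0, 0, 0], 0.1],
  [[0, 0, 0], [0, 0, 0], 0.1],
  [[0, 0, 0], [0, 0, 0], 0.1],
], newtons=60)

```text
clock: 19.15
position: [0.586, 0.0655, 0.2354]
ee_rot: [-1.203, -2.902, -0.012]
force: [3.0, 2.0, 3.2]
width: 0.233
gripper_force: 60.0
```

Request:
jog_arm([
  [[0.99, 0.76, 0], [0, 0, 0], 0.1],
  [[2.15, 1.24, 0], [0, 0, 0], 0.1],
  [[3.39, 1.41, 0], [0, 0, 0], 0.1],
  [[4.64, 1.24, 0], [0, 0, 0], 0.1],
  [[5.79, 0.76, 0], [0, 0, 0], 0.1],
  [[6.79, 0, 0], [0, 0, 0], 0.1],
  [[7.55, -0.99, 0], [0, 0, 0], 0.1],
  [[8.03, -2.15, 0], [0, 0, 0], 0.1],
])

```text
clock: 20.15
position: [0.6649, 0.0482, 0.2353]
ee_rot: [-1.196, -2.9, -0.017]
force: [-3.0, 9.4, 7.0]
width: 0.233
gripper_force: 60.0
```

Request:
jog_arm([
  [[0.16, -1.24, 0], [0, 0, 0], 0.1],
  [[0, -2.48, 0], [0, 0, 0], 0.1],
  [[-0.48, -3.64, 0], [0, 0, 0], 0.1],
  [[-1.24, -4.64, 0], [0, 0, 0], 0.1],
  [[-2.24, -5.4, 0], [0, 0, 0], 0.1],
  [[-3.39, -5.88, 0], [0, 0, 0], 0.1],
  [[-4.64, -6.04, 0], [0, 0, 0], 0.1],
  [[-5.88, -5.88, 0], [0, 0, 0], 0.1],
])

```text
clock: 21.15
position: [0.6089, -0.0121, 0.2354]
ee_rot: [1.2, 2.902, 0.019]
force: [12.3, 9.9, -3.1]
width: 0.233
gripper_force: 60.0
```

Request:
jog_arm([
  [[-1.16, 0.48, 0], [0, 0, 0], 0.1],
  [[-2.15, 1.24, 0], [0, 0, 0], 0.1],
  [[-2.92, 2.24, 0], [0, 0, 0], 0.1],
  [[-3.39, 3.39, 0], [0, 0, 0], 0.1],
  [[-3.56, 4.64, 0], [0, 0, 0], 0.1],
  [[-3.39, 5.88, 0], [0, 0, 0], 0.1],
  [[-2.92, 7.04, 0], [0, 0, 0], 0.1],
  [[-2.15, 8.03, 0], [0, 0, 0], 0.1],
])

```text
clock: 22.15
position: [0.5849, 0.0619, 0.2352]
ee_rot: [-1.207, -2.899, -0.002]
force: [-4.8, -9.3, 11.8]
width: 0.227
gripper_force: 60.0
```

Request:
jog_arm([
  [[0.64, 0.54, 0], [0, 0, 0], 0.1],
  [[1.37, 0.96, 0], [0, 0, 0], 0.1],
  [[2.15, 1.24, 0], [0, 0, 0], 0.1],
  [[2.98, 1.39, 0], [0, 0, 0], 0.1],
  [[3.81, 1.39, 0], [0, 0, 0], 0.1],
  [[4.64, 1.24, 0], [0, 0, 0], 0.1],
])

```text
clock: 22.9
position: [0.6288, 0.0785, 0.2352]
ee_rot: [-1.198, -2.896, -0.006]
force: [-12.7, 2.6, 15.3]
width: 0.23
gripper_force: 60.0
```

Request:
jog_arm([
  [[0.79, -0.29, 0], [0, 0, 0], 0.1],
  [[1.51, -0.7, 0], [0, 0, 0], 0.1],
  [[2.15, -1.24, 0], [0, 0, 0], 0.1],
  [[2.15, -1.24, 0], [0, 0, 0], 0.1],
])

```text
clock: 23.4
position: [0.6504, 0.0687, 0.2352]
ee_rot: [-1.195, -2.896, -0.012]
force: [-10.3, 7.2, 12.7]
width: 0.229
gripper_force: 60.0
```

Request:
jog_arm([
  [[0.54, -0.64, 0], [0, 0, 0], 0.1],
  [[0.96, -1.37, 0], [0, 0, 0], 0.1],
  [[1.24, -2.15, 0], [0, 0, 0], 0.1],
  [[1.24, -2.15, 0], [0, 0, 0], 0.1],
])

```text
clock: 23.9
position: [0.6613, 0.0562, 0.2352]
ee_rot: [-1.183, -2.896, -0.026]
force: [-15.8, 25.7, 9.4]
width: 0.233
gripper_force: 60.0
```

Request:
jog_arm([
  [[0.1, -0.4, 0], [0, 0, 0], 0.1],
  [[0.1, -0.5, 0], [0, 0, 0], 0.1],
  [[0.1, -0.5, 0], [0, 0, 0], 0.1],
])

```text
clock: 24.28
position: [0.6621, 0.0546, 0.2352]
ee_rot: [-1.178, -2.896, -0.031]
force: [-15.3, 33.3, 8.3]
width: 0.228
gripper_force: 60.0
```

Request:
jog_arm([
  [[-0.2, 0.4, 0], [0, 0, 0], 0.1],
  [[-0.4, 0.8, 0], [0, 0, 0], 0.1],
  [[-0.4, 0.9, 0], [0, 0, 0], 0.1],
])

```text
clock: 24.65
position: [0.6605, 0.057, 0.2353]
ee_rot: [-1.188, -2.899, -0.022]
force: [-6.6, 20.1, 6.3]
width: 0.228
gripper_force: 60.0
```

Request:
jog_arm([
  [[0, 0, 0], [0, 0, 0], 0.6],
  [[0, 0, 0], [0, 0, 0], 0.6],
  [[0, 0, 0], [0, 0, 0], 0.6],
  [[0, 0, 0], [0, 0, 0], 0.6],
  [[0, 0, 5], [0, 0, 0], 0.6],
  [[0, 0, 10], [0, 0, 0], 0.6],
  [[0, 0, 16], [0, 0, 0], 0.6],
  [[-8, 0, 16], [0, 0, 0], 0.6],
])

```text
clock: 25.65
position: [0.6061, 0.0477, 0.4004]
ee_rot: [1.203, 2.892, 0.022]
force: [-0.4, 0.9, -0.3]
width: 0.599
gripper_force: 0.0
```

```bash
python3 look.py w5; python3 - <<'E'
from h import *
a=save('scene','s5');w=cv2.imread('pics/w5.png')
cv2.imwrite('pics/m5.png',np.hstack([cv2.resize(a['img'][150:240,215:305,::-1],(384,384)),w[:,:400]]))
E
```

```text
0.19 65 [-0.0327 -0.0222 -0.0102] [0.0294 0.0343 0.0464] [0.6305 0.0746 0.1939]
0.21 14 [-0.0279 -0.0265 -0.022 ] [0.0325 0.0396 0.0478] [0.6303 0.0808 0.2163]
0.22 22 [-0.0282 -0.0261 -0.0208] [0.0315 0.0364 0.0473] [0.6289 0.0789 0.2251]
0.23 30 [-0.0283 -0.0268 -0.0174] [0.0305 0.0367 0.0461] [0.6292 0.0786 0.2351]
0.24 29 [-0.0283 -0.0277 -0.0216] [0.031  0.0384 0.0474] [0.629  0.0801 0.2454]
0.25 41 [-0.0283 -0.0267 -0.0182] [0.0297 0.0361 0.0471] [0.6288 0.0784 0.2552]
0.26 55 [-0.0281 -0.0261 -0.017 ] [0.0298 0.0361 0.0471] [0.629  0.0783 0.2657]
0.27 166 [-0.0269 -0.022  -0.0109] [0.0309 0.0378 0.0485] [0.6333 0.0763 0.2765]
0.28 15 [-0.0231 -0.0163 -0.0107] [0.0334 0.0414 0.0462] [0.6376 0.0745 0.2813]
```

View pics/m5.png

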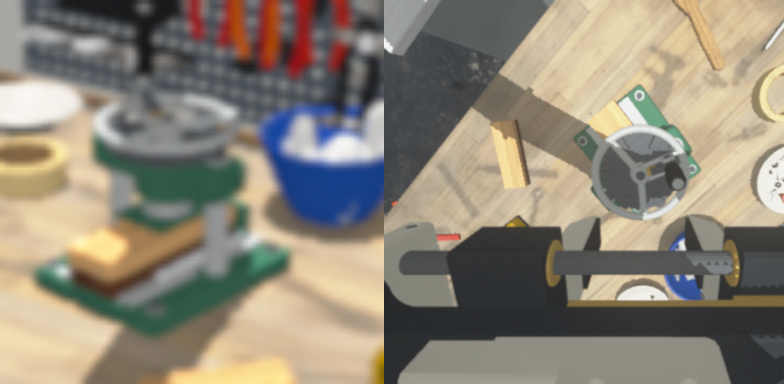

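The views show the blank back against the stop and the handle upright at wrist (675,177). But the wheel kicked back on release, with the handle now at about φ 67° where I stalled it at 27°. I'll regrip with the fingers closing along the tangent, wind it again, and unload gently before opening.

Request:
jog_arm([
  [[0, 0, 0], [0, 0, -10.6], 0.6],
  [[0, 0, 0], [0, 0, -21.2], 0.6],
  [[0, 0, 0], [0, 0, -31.8], 0.6],
  [[0, 0, 0], [0, 0, -42.4], 0.6],
  [[0, 0, 0], [0, 0, -53], 0.6],
  [[0, 0, 0], [0, 0, -63.6], 0.6],
  [[0, 0, 0], [0, 0, -74.2], 0.6],
  [[0, 0, 0], [0, 0, -84.8], 0.6],
])

```text
clock: 26.75
position: [0.5998, 0.0471, 0.3943]
ee_rot: [2.847, 1.322, 0.007]
force: [0.2, 0.0, -0.4]
width: 0.598
gripper_force: 0.0
```

Request:
jog_arm([
  [[0, 0, 0], [0, 0, 0], 0.6],
  [[0, 0, 0], [0, 0, 0], 0.6],
])

```text
clock: 27.0
position: [0.6, 0.0474, 0.3945]
ee_rot: [2.84, 1.337, 0.008]
force: [-0.2, 0.2, 0.1]
width: 0.605
gripper_force: 0.0
```

```bash
python3 look.py w6|tail -3; python3 -c "
from h import *;o=arm.observe();print(o['joints'].round(3),o['position'],Rot.from_rotvec(o['ee_rot']).as_matrix().round(2))"
```

```text
0.26 36 [-0.0276 -0.0211 -0.0078] [0.0384 0.0487 0.0515] [0.6396 0.0813 0.2664]
0.27 170 [-0.0261 -0.0181 -0.0082] [0.0322 0.0439 0.0498] [0.6379 0.0766 0.2765]
0.28 6 [-0.0166 -0.0149 -0.0114] [0.0339 0.0346 0.0446] [0.6364 0.0706 0.2811]
[-0.086  0.318 -0.119  1.339  0.039  1.48  -0.894] [0.6000002  0.04737775 0.39456562] [[ 0.64  0.77  0.01]
 [ 0.77 -0.64 -0.  ]
 [ 0.    0.   -1.  ]]
```

Request:
jog_arm([
  [[2, 1.5, 0], [0, 0, 0], 0.6],
  [[3.75, 2.8, 0], [0, 0, 0], 0.6],
  [[3.75, 2.8, -5], [0, 0, 0], 0.6],
  [[3.75, 2.8, -10], [0, 0, 0], 0.6],
  [[3.75, 2.8, -13], [0, 0, 0], 0.6],
  [[3.75, 2.8, -15.8], [0, 0, 0], 0.6],
  [[3.75, 2.8, -15.8], [0, 0, 0], 0.6],
])

```text
clock: 27.92
position: [0.6362, 0.075, 0.2345]
ee_rot: [2.843, 1.334, 0.002]
force: [0.2, -0.3, 0.2]
width: 0.6
gripper_force: 0.0
```

Request:
jog_arm([
  [[0, 0, 0], [0, 0, 0], 0.1],
  [[0, 0, 0], [0, 0, 0], 0.1],
  [[0, 0, 0], [0, 0, 0], 0.1],
  [[0, 0, 0], [0, 0, 0], 0.1],
  [[0, 0, 0], [0, 0, 0], 0.1],
  [[0, 0, 0], [0, 0, 0], 0.1],
], newtons=60)

```text
clock: 28.68
position: [0.6375, 0.0761, 0.2373]
ee_rot: [2.843, 1.332, 0.009]
force: [-2.1, 0.7, 6.0]
width: 0.23
gripper_force: 60.0
```

Request:
jog_arm([
  [[0.37, -0.16, 0], [0, 0, 0], 0.1],
  [[0.72, -0.37, 0], [0, 0, 0], 0.1],
  [[1.06, -0.6, 0], [0, 0, 0], 0.1],
  [[1.37, -0.86, 0], [0, 0, 0], 0.1],
  [[1.65, -1.14, 0], [0, 0, 0], 0.1],
  [[1.92, -1.45, 0], [0, 0, 0], 0.1],
  [[1.92, -1.45, 0], [0, 0, 0], 0.1],
])

```text
clock: 29.55
position: [0.6524, 0.0666, 0.2371]
ee_rot: [-2.837, -1.337, -0.001]
force: [-19.8, 11.4, 15.8]
width: 0.231
gripper_force: 60.0
```

Request:
jog_arm([
  [[0.2, -0.2, 0], [0, 0, 0], 0.1],
  [[0.3, -0.3, 0], [0, 0, 0], 0.1],
  [[0.3, -0.3, 0], [0, 0, 0], 0.1],
])

```text
clock: 29.92
position: [0.6542, 0.065, 0.2371]
ee_rot: [-2.834, -1.338, 0.001]
force: [-24.1, 13.9, 16.8]
width: 0.232
gripper_force: 60.0
```

Request:
jog_arm([
  [[-0.2, 0.15, 0], [0, 0, 0], 0.1],
  [[-0.4, 0.3, 0], [0, 0, 0], 0.1],
  [[-0.5, 0.4, 0], [0, 0, 0], 0.1],
  [[-0.5, 0.4, 0], [0, 0, 0], 0.1],
])

```text
clock: 30.42
position: [0.6531, 0.0653, 0.2373]
ee_rot: [-2.842, -1.336, -0.008]
force: [-8.7, 6.3, 8.3]
width: 0.23
gripper_force: 60.0
```

Request:
jog_arm([
  [[-0.1, 0.1, 0], [0, 0, 0], 0.1],
  [[-0.25, 0.2, 0], [0, 0, 0], 0.1],
  [[-0.3, 0.25, 0], [0, 0, 0], 0.1],
  [[-0.3, 0.25, 0], [0, 0, 0], 0.1],
])

```text
clock: 30.92
position: [0.651, 0.0671, 0.2373]
ee_rot: [2.844, 1.335, 0.01]
force: [-5.4, 5.9, 6.4]
width: 0.23
gripper_force: 60.0
```

Request:
jog_arm([
  [[0, 0, 0], [0, 0, 0], 0.15],
  [[0, 0, 0], [0, 0, 0], 0.15],
  [[0, 0, 0], [0, 0, 0], 0.15],
], newtons=5)

```text
clock: 31.3
position: [0.6509, 0.0671, 0.2371]
ee_rot: [-2.844, -1.335, -0.009]
force: [-6.7, 6.1, 5.9]
width: 0.241
gripper_force: 5.0
```

Request:
jog_arm([
  [[0, 0, 0], [0, 0, 0], 0.6],
  [[0, 0, 0], [0, 0, 0], 0.6],
  [[0, 0, 0], [0, 0, 0], 0.6],
  [[0, 0, 0], [0, 0, 0], 0.6],
  [[0, 0, 4], [0, 0, 0], 0.6],
  [[0, 0, 9], [0, 0, 0], 0.6],
  [[0, 0, 16], [0, 0, 0], 0.6],
  [[0, 0, 16], [0, 0, 0], 0.6],
])

```text
clock: 32.3
position: [0.6535, 0.0645, 0.4021]
ee_rot: [2.841, 1.329, 0.022]
force: [0.3, -0.2, 0.5]
width: 0.599
gripper_force: 0.0
```

Request:
jog_arm([
  [[-2.5, -1, 0], [0, 0, 0], 0.6],
  [[-5, -2, 0], [0, 0, 0], 0.6],
  [[-5, -2, 0], [0, 0, 0], 0.6],
])

```text
clock: 32.67
position: [0.6008, 0.0433, 0.3967]
ee_rot: [2.843, 1.328, 0.008]
force: [-0.0, 0.7, 0.5]
width: 0.598
gripper_force: 0.0
```

```bash
python3 look.py w7|tail -4; python3 -c "
from h import *;o=arm.observe();print(o['position'])"
```

```text
0.24 9 [-0.0179 -0.0124 -0.0082] [0.0496 0.0545 0.0548] [0.6489 0.0811 0.2424]
0.25 16 [-0.019  -0.0146 -0.0084] [0.0477 0.0528 0.0544] [0.6471 0.0813 0.2558]
0.26 21 [-0.0191 -0.0138 -0.0049] [0.0458 0.0522 0.054 ] [0.6468 0.0794 0.2666]
0.27 169 [-0.018  -0.0095 -0.0001] [0.0348 0.0466 0.0525] [0.6457 0.0727 0.2765]
[0.60152902 0.04390961 0.396494  ]
```

```bash
python3 look.py w8|tail -1; python3 - <<'E'
from h import *
d,P=wpts('w9'); z=P[...,2]; u=np.array([.993,-.118]); r=P[...,:2]-[.6205,.0343]; a=r@u; b=r@[.118,.993]
k=(abs(z-.068)<.006)&(abs(b)<.02)&(a<-.05)&(a>-.2); print(k.sum(),np.percentile(a[k],[1,5,50]),z[k].mean())
d=save('top','t9');P=pts(d);z=P[...,2];r=P[...,:2]-[.6205,.0343]; a=r@u; b=r@[.118,.993]
k=(abs(z-.068)<.006)&(abs(b)<.02)&(a<-.05)&(a>-.2); print(k.sum(),np.percentile(a[k],[1,5,50]) if k.any() else 0); print(arm.observe()['clock'])
E
```

```text
0.27 170 [-0.0181 -0.0102 -0.0003] [0.0345 0.0463 0.0524] [0.6455 0.0729 0.2766]
212 [-0.11490183 -0.11409648 -0.10501293] 0.06766353045282575
0 0
32.875
```

The blank's front end reads -115 mm, so its centre is at -20 mm, against the stop. The handle is upright and not creeping, and the springs closed up solid under about 28 N at the handle. I'm handing it in.

```bash
python3 -c "
from cell import arm;print(arm.sign_off())"
```

```text
the job is handed in; nothing more can be done
None
```

I handed the job in at about 33 s: the blank is against the stop, the handle stands upright, and the wheel was wound until about 28 N barely moved it. On release it eased back about 10°, leaving the plate at an estimated 70 N (inferred from wheel angle, not measured), and no verdict came back.

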